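# Set the red candle glasses on their saucers

## Robot

A 6-joint arm with a two-finger parallel gripper is mounted at the origin on the work surface. World frame = base frame: x ahead of the robot, y to its left, z up, the work surface at z = 0. Lengths are in m, angles in rad, forces in N, time in s.
With the tool pointing down it reaches from about 0.35 to 0.975 m from the base axis. Payload 17.4 kg.
Tool frame: the origin (TCP) lies at the very end of the fingers, on their centre line; the grasp point (between the pads) lies 19 mm behind it; z points along the fingers, y is the line along which they close (so a half turn about z gives the same grasp; the last joint's range is limited). The gripper opens to 85 mm and grips with 20 to 120 N. Pads are 22 mm wide; open, the fingers measure 114 mm over their backs; the gripper's body (76 mm by 85 mm) begins 54 mm behind the grasp point. The pads swing forward as they close: fully open they stand 13 mm farther back than shut.
Start: joints at [-1.362, 0.116, 1.442, -0, 1.584, -0.038], TCP at [0.165, -0.655, 0.231] pointing down, gripper open.
Joint ranges: [-2.83, 2.83], [-0.83, 2.19], [0.07, 2.5], [-1.14, 4.28], [0.01, 3], [-2.97, 2.97]. Speed limits (rad/s): [1.89, 1.89, 2.22, 3.14, 3.14, 3.14].

## Interface

Orientations are given as a unit quaternion [x, y, z, w].
In Python, from station import * gives the robot as it stands. The module is installed in compiled form; this text tells all that it offers.
- The arm moves only by the shell command python3 -m crank 'ROWS' [FORCE]. ROWS is JSON, one flat list of numbers, 7 for each row, row after row: the closure, from -1 (fully open) to 1 (shut), then the shift along the tool's x, y, z in cm, then the turn, a rotation vector about the tool's x, y, z in rad. A call has 1 to 20 rows; each row shifts and turns the commanded pose from where the row before left it, along the tool's axes as they then stand; what a row does not reach is not made up. A row lasts 1/8 s, in which the tool goes at most 62.5 mm and 10.7 degrees, less where a joint would pass 70% of its speed; a pose out of reach is approached as far as the arm can. A call with a gripper value outside its range is refused whole. The fingers move at their own pace and stop on an object; FORCE is the grip in N (left out, the last holds). Time passes only in rows, so rows that do not move let the fingers close. It gives the time, the measured TCP pose, the force, the opening and the grip force at its end, in the units of the state.
- get_state(): the state, without advancing time (a new reading comes with each control period).
- camera(name): name is "scene" or "top"; returns a dict with "pixels" (384x512x3 uint8, red, green, blue), "range_z" (384x512 float32, m along the optical axis (not along the pixel's ray), 0 where there is no reading), "camera_matrix" (3x3 intrinsics, pixels), "dist" ([k1, k2, p1, p2, k3] as OpenCV has them; the pictures are not rectified), "T" (4x4, takes a point from camera to world coordinates). Camera axes: x right, y down, z forward; pixel columns grow to the right and rows downward; lengths in m; the calibration is good to about 2 mm. A picture is of the moment at which its call begins.
- close_job(): hands the job in; it is judged then, once.
The state is a dict: "clock": time; "joints": joint angles; "joint_vel": joint speeds; "effort": joint torques, N m; "tool_pos": TCP position; "orientation": TCP orientation; "ft_force": force on the tool from outside, world axes, zero at the start; "wrist_torque": the same for the moment, N m; "finger_gap": finger opening in m; "grip_force": force on a finger pad.
Only numpy, scipy, OpenCV 4.12 (cv2) and the standard library are available. Lean on these libraries where they do the work, as an engineer would, in place of code of your own. Each camera call takes 0.05 s, during which the arm holds its last target. There are 200 camera calls.

## Task

Set out the three red candle glasses on the washstand: carry each to the white saucer of its own size (smallest glass on the smallest saucer, middle one on the middle one, largest on the largest) and set it down gently so that it stands upright and flat inside the rim. Do not drop or tip the glasses, and leave the other candles and the red soap case where they are.

Things in the scene. Friction and masses are not known exactly. Their poses are not given: they have to be found in the camera images.
- red_small: the small red candle glass: an upright round cylinder of red glass filled with red wax, 36 mm across and 60 mm tall, loose, about 0.09 kg. Origin: centre of its underside; z up along its axis
- red_medium: the middle-sized red candle glass: an upright round cylinder of red glass filled with red wax, 50 mm across and 68 mm tall, loose, about 0.18 kg. Origin: centre of its underside; z up along its axis
- red_large: the large red candle glass: an upright round cylinder of red glass filled with red wax, 64 mm across and 76 mm tall, loose, about 0.32 kg. Origin: centre of its underside; z up along its axis
- saucer_small: the small white round saucer with a pale grey-blue floor, 68 mm across outside, 60 mm inside the rim; floor 5 mm thick, rim 4 mm wide with its top 9 mm above the counter. Stuck to the counter, does not slide. The small red glass fits inside its rim with 12 mm to spare all round. Origin: centre of its underside, on the counter (z = 0); z up
- saucer_medium: the middle-sized white round saucer with a pale grey-blue floor, 82 mm across outside, 74 mm inside the rim; floor 5 mm thick, rim 4 mm wide with its top 9 mm above the counter. Stuck to the counter, does not slide. The medium red glass fits inside its rim with 12 mm to spare all round. Origin: centre of its underside, on the counter (z = 0); z up
- saucer_large: the large white round saucer with a pale grey-blue floor, 96 mm across outside, 88 mm inside the rim; floor 5 mm thick, rim 4 mm wide with its top 9 mm above the counter. Stuck to the counter, does not slide. The large red glass fits inside its rim with 12 mm to spare all round. Origin: centre of its underside, on the counter (z = 0); z up
- blue_candle: a dark blue candle holder, upright round cylinder 58 mm across and 70 mm tall, loose; to be left alone. Origin: centre of its underside; z up
- green_candle: a green candle holder, upright round cylinder 44 mm across and 65 mm tall, loose; to be left alone. Origin: centre of its underside; z up
- steel_candle: a polished steel (with cream wax) candle holder, upright round cylinder 50 mm across and 60 mm tall, loose; to be left alone. Origin: centre of its underside; z up
- soap_case: a red, flat, oblong soap case, 92 x 60 mm (x, y) and 32 mm high, loose; to be left alone. Origin: centre of its underside; z up
Mind the look-alikes: they are no part of the job. Leave any pink or yellow look-alike of the red_medium alone.

How it is judged:
By the outcome, as a careful person would: the job done as asked, in the order asked, and still so for the second after the job is handed in, with the robot touching nothing.
It also fails if it takes over 86 s, if anything falls off the work surface, if the arm or the gripper's body presses on something with over 40 N, if the wrist force passes 120 N, or if a joint passes its speed limit or range.

## Working session

There is one attempt and no reset: what is moved stays moved. The work goes in short steps, Python scripts to look and compute and a shell command to move; the robot and the scene stay as the last step left them, time stands still between calls to the robot, and variables do not carry over. Pictures are saved under pics/ and viewed, at most 14 in all, crops included, and the job is handed in when it is done.

```bash
mkdir -p pics; python3 - <<'E'
from station import *
import cv2,numpy as np,pickle
d={n:camera(n) for n in("top","scene")}
pickle.dump(d,open("d0.pkl","wb"))
for n in d:
    cv2.imwrite(f"pics/{n}0.png",cv2.resize(d[n]["pixels"][:,:,::-1],(800,600),interpolation=cv2.INTER_CUBIC))
    print(n,d[n]["T"].round(3).tolist(),d[n]["camera_matrix"].round(1).tolist(),d[n]["dist"])
s=get_state();print(s)
E
```

```text
top [[-0.011, -0.999, 0.052, 0.501], [-1.0, 0.011, 0.005, 0.0], [-0.006, -0.052, -0.999, 1.253], [0.0, 0.0, 0.0, 1.0]] [[463.9, 0.0, 257.2], [0.0, 463.9, 185.8], [0.0, 0.0, 1.0]] [-0.07208302  0.          0.          0.          0.        ]
scene [[0.156, 0.65, -0.744, 1.375], [0.988, -0.093, 0.126, -0.134], [0.013, -0.755, -0.656, 0.772], [0.0, 0.0, 0.0, 1.0]] [[418.3, 0.0, 256.4], [0.0, 418.3, 189.7], [0.0, 0.0, 1.0]] [-0.01863785  0.          0.          0.          0.        ]
{'clock': 0.1, 'joints': array([-1.36177400e+00,  1.16418407e-01,  1.44220952e+00,  1.92467479e-05,
        1.58399247e+00, -3.77747450e-02]), 'joint_vel': array([ 0.00061406, -0.00022373,  0.00019031, -0.00110937, -0.00040175,
        0.00115431]), 'effort': array([ 1.22043773e-03, -7.33663487e+01, -6.33789611e+01, -1.10796782e-04,
        5.28630568e-03,  1.14890719e-05]), 'tool_pos': array([ 0.16487915, -0.65437346,  0.23064235]), 'orientation': array([ 9.92395911e-01,  1.23085711e-01, -3.43587475e-05, -5.12814336e-04]), 'ft_force': array([ 0.71572725, -0.12592716, -0.17492822]), 'wrist_torque': array([ 0.00135014,  0.0237096 , -0.0076535 ]), 'grip_force': 0.0, 'finger_gap': 0.08564004770761996}
```

View pics/top0.png

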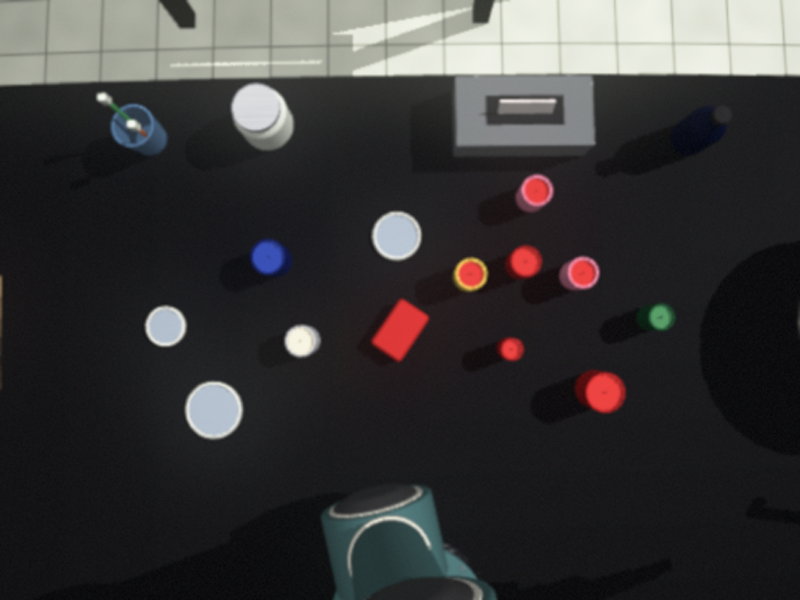

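View pics/scene0.png

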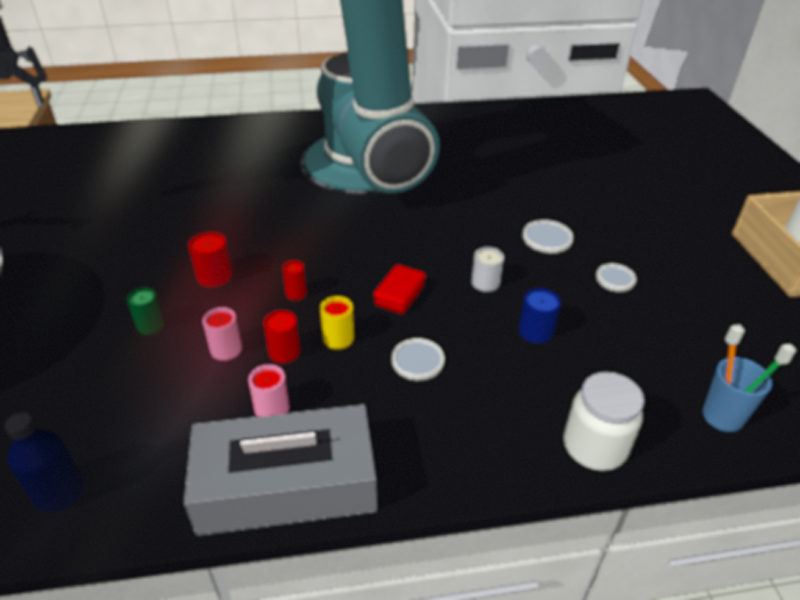

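The top picture (800x600) shows the red things with red walls: small (511,349), medium (526,262), large (604,392). Look-alikes are pink (536,191) and (582,272), yellow (471,273) and the soap case (400,330). The saucers are small (166,326), medium (397,235) and large (214,410). I choose the three cylinders whose walls are red as well, and check them in a crop.

```bash
cat >h.py <<'E'
import cv2,numpy as np
def world_z(c,uv,z):
    p=cv2.undistortPoints(np.array(uv,float).reshape(-1,1,2),c["camera_matrix"],c["dist"]).reshape(-1,2)
    r=np.c_[p,np.ones(len(p))]@c["T"][:3,:3].T; o=c["T"][:3,3]
    return (o+r*((z-o[2])/r[:,2])[:,None])[:,:2]
def cloud(c):
    h,w=c["range_z"].shape; v,u=np.mgrid[:h,:w]
    p=cv2.undistortPoints(np.stack([u,v],-1).reshape(-1,1,2).astype(float),c["camera_matrix"],c["dist"]).reshape(-1,2)
    return ((np.c_[p,np.ones(len(p))]*c["range_z"].reshape(-1,1))@c["T"][:3,:3].T+c["T"][:3,3]).reshape(h,w,3)
def top(c,uv8,h,r,tol=.008):
    P=cloud(c);x0=world_z(c,[np.array(uv8)*.64-.2],h)[0]
    m=(np.hypot(*(P[...,:2]-x0).transpose(2,0,1))<r+.012)&(abs(P[...,2]-h)<tol)
    q=P[m]
    v,u=np.nonzero(m)
    (cx,cy),rr=cv2.minEnclosingCircle(np.c_[u,v].astype(np.float32))
    return q.mean(0).round(4),world_z(c,[(cx,cy)],h)[0].round(4),world_z(c,[(u.mean(),v.mean())],h)[0].round(4),len(q),round(rr,1)
E
python3 - <<'E'
import pickle;from h import *
d=pickle.load(open("d0.pkl","rb"));c=d["top"]
for n,uv,h,r in [("rs",(511,349),.06,.018),("rm",(526,262),.068,.025),("rl",(604,392),.076,.032),("ss",(166,326),.007,.034),("sm",(397,235),.007,.041),("sl",(214,410),.007,.048),("blue",(268,257),.07,.029),("green",(660,317),.065,.022),("steel",(302,341),.06,.025),("pinkA",(536,191),.068,.025),("pinkB",(582,272),.068,.025),("yel",(471,273),.068,.025),("soap",(400,330),.032,.05)]:
    if n[0]=='s' and len(n)==2:
        # white/grey-blue blob
        u,v=[int(k*.64) for k in uv]; g=c["pixels"].min(2)>100
        lab=cv2.connectedComponentsWithStats(g.astype(np.uint8)); i=lab[1][v,u]
        print(n,world_z(c,[lab[3][i]],.008)[0].round(4),lab[2][i])
    else: print(n,*top(c,uv,h,r))
crop=lambda n,a,b,x,y:cv2.resize(d[n]["pixels"][a:b,x:y,::-1],(400,300),interpolation=cv2.INTER_CUBIC)
cv2.imwrite("pics/crop.png",np.hstack([crop("top",110,272,280,440),crop("scene",140,275,75,255)]))
E
```

```text
rs [ 0.4657 -0.1734  0.0573] [ 0.4656 -0.1732] [ 0.4658 -0.173 ] 148 7.1
rm [ 0.61   -0.1968  0.0648] [ 0.6098 -0.1961] [ 0.6097 -0.1962] 267 9.7
rl [ 0.3931 -0.3209  0.0726] [ 0.3941 -0.3206] [ 0.3934 -0.3199] 500 13.2
ss [0.5088 0.418 ] [ 93 196  26  26 548]
sm [0.6613 0.0158] [238 135  32  32 796]
sl [0.3642 0.3336] [ 118  244   38   37 1086]
blue [0.6219 0.2277 0.0665] [0.6213 0.2267] [0.6216 0.227 ] 383 11.5
green [ 0.5154 -0.4203  0.0617] [ 0.5161 -0.419 ] [ 0.5154 -0.4191] 231 9.0
steel [0.4827 0.175  0.0567] [0.483  0.1745] [0.4828 0.1745] 286 9.8
pinkA [ 0.7261 -0.2169  0.0646] [ 0.725  -0.2157] [ 0.7254 -0.2163] 266 9.8
pinkB [ 0.5899 -0.2904  0.0646] [ 0.5895 -0.2898] [ 0.5896 -0.2895] 290 10.0
yel [ 0.5898 -0.1071  0.0647] [ 0.5898 -0.1068] [ 0.5895 -0.1068] 275 9.8
soap [0.4991 0.0112 0.0317] [0.4992 0.0108] [0.4991 0.0112] 779 19.6
```

View pics/crop.png

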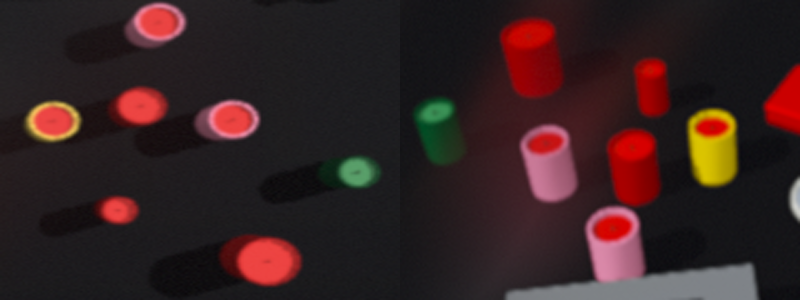

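The crop confirms it. Left panel: small (118,210), medium (140,106), large (268,262), all with red walls; the pink and yellow ones have coloured walls. I'll turn the tool so that x_tool = +Y, y_tool = +X and z_tool = down, which puts the fingers along X, clear of the medium glass's neighbours.

```bash
python3 -m crank '[-1,0,0,0,0,0,-0.1655, -1,0,0,0,0,0,-0.1655, -1,0,0,0,0,0,-0.1655, -1,0,0,0,0,0,-0.1655, -1,0,0,0,0,0,-0.1655, -1,0,0,0,0,0,-0.1655, -1,0,0,0,0,0,-0.1655, -1,0,0,0,0,0,-0.1655, -1,0,0,0,0,0,0]' 30
python3 -m crank '[-1,4,2.5,0.4,0,0,0, -1,4,2.5,0.4,0,0,0, -1,4,2.5,0.4,0,0,0, -1,4,2.5,0.4,0,0,0, -1,4,2.5,0.4,0,0,0, -1,4,2.5,0.4,0,0,0, -1,4,2.5,0.4,0,0,0, -1,4,2.5,0.4,0,0,0, -1,4,2.5,0.4,0,0,0, -1,4,2.5,0.4,0,0,0, -1,4,2.5,0.4,0,0,0, -1,4,2.5,0.4,0,0,0, -1,0,0,0,0,0,0, -1,0,0,0,0,0,0]'
```

```text
clock: 1.23
tool_pos: [0.1649, -0.6545, 0.2309]
orientation: [0.707, 0.707, 0.0, -0.0]
ft_force: [-0.7, 0.1, -0.9]
finger_gap: 0.0853
grip_force: 0.0
clock: 2.98
tool_pos: [0.4648, -0.1747, 0.1833]
orientation: [0.708, 0.706, -0.0, -0.0]
ft_force: [0.4, -0.2, 0.2]
finger_gap: 0.0852
grip_force: 0.0
```

```bash
python3 -m crank '[-1,0.15,0.1,2,0,0,0, -1,0,0,2,0,0,0, -1,0,0,2,0,0,0, -1,0,0,2,0,0,0, -1,0,0,2,0,0,0, -1,0,0,2,0,0,0, -1,0,0,2,0,0,0, -1,0,0,1.2,0,0,0, -1,0,0,0.9,0,0,0, -1,0,0,0,0,0,0]' 30
python3 -m crank '[0,0,0,0,0,0,0, 0.2,0,0,0,0,0,0, 0.5,0,0,0,0,0,0, 1,0,0,0,0,0,0, 1,0,0,0,0,0,0, 1,0,0,0,0,0,0, 1,0,0,0,0,0,0, 1,0,0,0,0,0,0]'
```

```text
clock: 4.22
tool_pos: [0.4658, -0.173, 0.0219]
orientation: [0.707, 0.707, -0.0, -0.0]
ft_force: [0.0, -0.1, 0.1]
finger_gap: 0.0854
grip_force: 0.0
clock: 5.22
tool_pos: [0.4661, -0.1732, 0.0228]
orientation: [0.707, 0.707, 0.0, 0.0]
ft_force: [-2.2, 0.5, 6.3]
finger_gap: 0.0352
grip_force: 29.9
```

```bash
python3 -m crank '[1,0,0,-0.5,0,0,0, 1,0,0,-1.5,0,0,0, 1,0,0,-2.5,0,0,0, 1,0,0,-2.5,0,0,0, 1,0,0,-2.5,0,0,0, 1,0,0,-2.5,0,0,0, 1,0,0,-1.5,0,0,0, 1,0,0,0,0,0,0]'
python3 -m crank '[1,1.5,0.1,0,0,0,0, 1,3,0.2,0,0,0,0, 1,4,0.3,0,0,0,0, 1,4,0.3,0,0,0,0, 1,4,0.3,0,0,0,0, 1,4,0.3,0,0,0,0, 1,4,0.3,0,0,0,0, 1,4,0.3,0,0,0,0, 1,4,0.3,0,0,0,0, 1,4,0.3,0,0,0,0, 1,4,0.3,0,0,0,0, 1,4,0.3,0,0,0,0, 1,4,0.3,0,0,0,0, 1,4,0.3,0,0,0,0, 1,3,0.2,0,0,0,0, 1,2.5,0.2,0,0,0,0, 1,1.1,0,0,0,0,0, 1,0,0,0,0,0,0, 1,0,0,0,0,0,0]'
python3 - <<'E'
from station import *
import cv2
for n in("scene",):
    c=camera(n)["pixels"]; cv2.imwrite("pics/carry1.png",cv2.resize(c[30:260,250:512,::-1],(786,600)[::1],interpolation=cv2.INTER_CUBIC))
E
```

```text
clock: 6.22
tool_pos: [0.4662, -0.1732, 0.1584]
orientation: [0.707, 0.707, 0.0, 0.001]
ft_force: [-0.8, -0.1, -0.2]
finger_gap: 0.0355
grip_force: 30.1
clock: 8.6
tool_pos: [0.5087, 0.4173, 0.1572]
orientation: [0.707, 0.707, -0.0, 0.0]
ft_force: [0.3, 0.2, -0.7]
finger_gap: 0.0352
grip_force: 30.1
```

View pics/carry1.png

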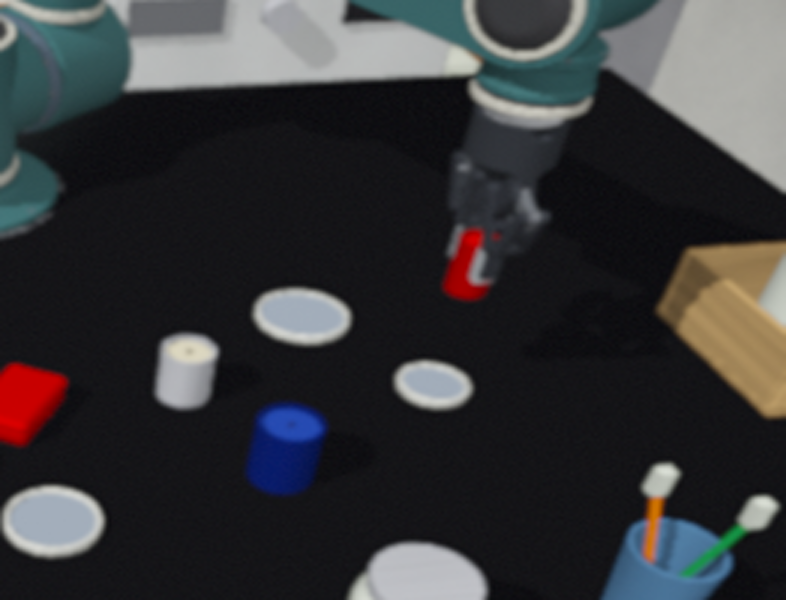

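The small glass (465,265) is held upright, ready to go down onto the small saucer (433,384).

```bash
python3 -m crank '[1,0,0,1.5,0,0,0, 1,0,0,2.5,0,0,0, 1,0,0,2.5,0,0,0, 1,0,0,2.5,0,0,0, 1,0,0,2,0,0,0, 1,0,0,1,0,0,0, 1,0,0,0.4,0,0,0, 1,0,0,0.2,0,0,0, 1,0,0,0.1,0,0,0, 1,0,0,0,0,0,0, 1,0,0,0,0,0,0]'
```

```text
clock: 10.02
tool_pos: [0.509, 0.418, 0.0306]
orientation: [0.707, 0.707, 0.0, 0.0]
ft_force: [0.6, -1.1, -1.0]
finger_gap: 0.0351
grip_force: 30.1
```

```bash
python3 -m crank '[1,0,0,0.1,0,0,0, 1,0,0,0.1,0,0,0, 1,0,0,0,0,0,0]'; python3 -m crank '[1,0,0,0.1,0,0,0, 1,0,0,0,0,0,0]'
```

```text
clock: 10.4
tool_pos: [0.5088, 0.4179, 0.0281]
orientation: [0.707, 0.707, -0.0, -0.0]
ft_force: [0.3, -0.2, -0.3]
finger_gap: 0.0352
grip_force: 30.1
clock: 10.65
tool_pos: [0.509, 0.418, 0.0278]
orientation: [0.707, 0.707, 0.0, -0.0]
ft_force: [-2.3, -1.4, 5.3]
finger_gap: 0.0353
grip_force: 30.5
```

Contact at about 5 N, so I release and rise.

```bash
python3 -m crank '[0.1,0,0,0,0,0,0, -0.1,0,0,0,0,0,0, -0.4,0,0,0,0,0,0, -1,0,0,0,0,0,0, -1,0,0,0,0,0,0, -1,0,0,0,0,0,0, -1,0,0,-1,0,0,0, -1,0,0,-2.5,0,0,0, -1,0,0,-2.5,0,0,0, -1,0,0,-2.5,0,0,0, -1,0,0,-2.5,0,0,0, -1,0,0,-2.5,0,0,0, -1,0,0,0,0,0,0]'
python3 - <<'E'
from station import *
import cv2,pickle
from h import *
c=camera("top");pickle.dump(c,open("d1.pkl","wb"))
w=camera("scene")["pixels"]; cv2.imwrite("pics/place1.png",cv2.resize(w[130:220,350:470,::-1],(600,450),interpolation=cv2.INTER_CUBIC))
print(top(c,(511,349),.06,.018)[3] if 0 else "", top(c,(526,262),.068,.025), top(c,(604,392),.076,.032))
E
```

```text
clock: 12.28
tool_pos: [0.5095, 0.4184, 0.1652]
orientation: [0.707, 0.707, 0.002, 0.0]
ft_force: [-0.8, 0.5, -0.4]
finger_gap: 0.0853
grip_force: 0.0
 (array([ 0.6103, -0.1967,  0.0649]), array([ 0.6099, -0.1968]), array([ 0.61  , -0.1962]), 275, 9.6) (array([ 0.393 , -0.3211,  0.0726]), array([ 0.3936, -0.3203]), array([ 0.3933, -0.3202]), 488, 13.1)
```

View pics/place1.png

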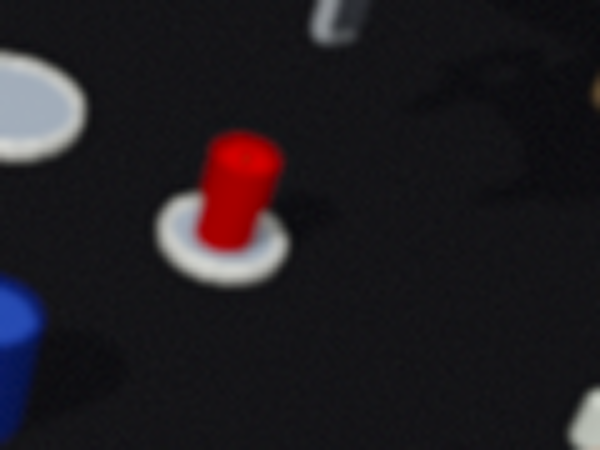

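The small glass (240,190 in the crop) stands centred inside the small saucer. Next is the medium one.

```bash
python3 -m crank '[-1,-2.4,0.5,0,0,0,0, -1,-4,0.6,0,0,0,0, -1,-4,0.7,0,0,0,0, -1,-4,0.7,0,0,0,0, -1,-4,0.7,0,0,0,0, -1,-4,0.7,0,0,0,0, -1,-4,0.7,0,0,0,0, -1,-4,0.7,0,0,0,0, -1,-4,0.7,0,0,0,0, -1,-4,0.7,0,0,0,0, -1,-4,0.7,0,0,0,0, -1,-4,0.6,0,0,0,0, -1,-4,0.6,0,0,0,0, -1,-4,0.6,0,0,0,0, -1,-4,0.6,0,0,0,0, -1,-2,0.3,0,0,0,0, -1,-1,0,0,0,0,0, -1,0,0,0,0,0,0, -1,0,0,0,0,0,0]' 40
```

```text
clock: 14.75
tool_pos: [0.6098, -0.1952, 0.1623]
orientation: [0.707, 0.707, 0.0, -0.0]
ft_force: [-0.0, -0.1, 0.0]
finger_gap: 0.0854
grip_force: 0.0
```

```bash
python3 -m crank '[-1,-0.1,0,2,0,0,0, -1,0,0,2.5,0,0,0, -1,0,0,2,0,0,0, -1,0,0,2,0,0,0, -1,0,0,2,0,0,0, -1,0,0,1.5,0,0,0, -1,0,0,1.2,0,0,0, -1,0,0,0.6,0,0,0, -1,0,0,0,0,0,0]' 40
python3 -m crank '[-0.4,0,0,0,0,0,0, -0.2,0,0,0,0,0,0, 0,0,0,0,0,0,0, 0.3,0,0,0,0,0,0, 1,0,0,0,0,0,0, 1,0,0,0,0,0,0, 1,0,0,0,0,0,0, 1,0,0,0,0,0,0]'
```

```text
clock: 15.88
tool_pos: [0.6099, -0.1971, 0.0242]
orientation: [0.707, 0.707, -0.0, -0.0]
ft_force: [0.4, 0.1, 0.1]
finger_gap: 0.0849
grip_force: 0.0
clock: 16.88
tool_pos: [0.6102, -0.1972, 0.025]
orientation: [0.707, 0.707, 0.0, 0.0]
ft_force: [-1.5, 0.8, 5.9]
finger_gap: 0.0496
grip_force: 41.6
```

```bash
python3 -m crank '[1,0,0,-0.5,0,0,0, 1,0,0,-1.5,0,0,0, 1,0,0,-2.5,0,0,0, 1,0,0,-2.5,0,0,0, 1,0,0,-2.5,0,0,0, 1,0,0,-2,0,0,0, 1,0,0,-1,0,0,0, 1,1.2,0.3,0,0,0,0, 1,2.5,0.6,0,0,0,0, 1,3,0.8,0,0,0,0, 1,3,0.8,0,0,0,0, 1,3,0.7,0,0,0,0, 1,3,0.7,0,0,0,0, 1,3,0.7,0,0,0,0, 1,2,0.4,0,0,0,0, 1,0.5,0.1,0,0,0,0, 1,0,0,0,0,0,0, 1,0,0,0,0,0,0]'
```

```text
clock: 19.12
tool_pos: [0.6608, 0.0141, 0.1493]
orientation: [0.707, 0.707, -0.0, 0.0]
ft_force: [-0.1, 0.0, -2.1]
finger_gap: 0.0495
grip_force: 41.8
```

```bash
python3 -m crank '[1,0.1,0,1.5,0,0,0, 1,0,0,2.5,0,0,0, 1,0,0,2.5,0,0,0, 1,0,0,2,0,0,0, 1,0,0,1.5,0,0,0, 1,0,0,1,0,0,0, 1,0,0,0.4,0,0,0, 1,0,0,0.3,0,0,0, 1,0,0,0.1,0,0,0, 1,0,0,0.1,0,0,0, 1,0,0,0,0,0,0]'; python3 -m crank '[1,0,0,0.1,0,0,0, 1,0,0,0,0,0,0]'
```

```text
clock: 20.5
tool_pos: [0.661, 0.016, 0.0305]
orientation: [0.707, 0.707, 0.0, 0.0]
ft_force: [0.8, 0.1, -0.4]
finger_gap: 0.0493
grip_force: 41.7
clock: 20.75
tool_pos: [0.6611, 0.0159, 0.0301]
orientation: [0.707, 0.707, 0.0, 0.0]
ft_force: [-4.3, -0.9, 4.9]
finger_gap: 0.0491
grip_force: 42.1
```

```bash
python3 -m crank '[-0.3,0,0,0,0,0,0, -0.5,0,0,0,0,0,0, -0.8,0,0,0,0,0,0, -1,0,0,0,0,0,0, -1,0,0,0,0,0,0, -1,0,0,0,0,0,0, -1,0,0,-1,0,0,0, -1,0,0,-2.5,0,0,0, -1,0,0,-2.5,0,0,0, -1,0,0,-2.5,0,0,0, -1,0,0,-2.5,0,0,0, -1,0,0,-2.5,0,0,0, -1,0,0,0,0,0,0]' 60
python3 -m crank '[-1,-2,-1.5,0,0,0,0, -1,-3.5,-2.8,0,0,0,0, -1,-3.5,-2.8,0,0,0,0, -1,-3.5,-2.8,0,0,0,0, -1,-3.5,-2.8,0,0,0,0, -1,-3.5,-2.8,0,0,0,0, -1,-3.5,-2.8,0,0,0,0, -1,-3.5,-2.8,0,0,0,0, -1,-3.5,-2.8,0,0,0,0, -1,-2.6,-2,0,0,0,0, -1,-1,-0.9,0,0,0,0, -1,0,0,0,0,0,0, -1,0,0,0,0,0,0]'
python3 - <<'E'
from station import *
import cv2
w=camera("scene")["pixels"]; cv2.imwrite("pics/place2.png",cv2.resize(w[80:260,60:300,::-1],(800,600),interpolation=cv2.INTER_CUBIC))
E
```

```text
clock: 22.38
tool_pos: [0.6617, 0.016, 0.1672]
orientation: [0.707, 0.707, 0.001, 0.001]
ft_force: [-0.5, -0.6, 0.7]
finger_gap: 0.0854
grip_force: 0.0
clock: 24.0
tool_pos: [0.3932, -0.3194, 0.1641]
orientation: [0.707, 0.707, 0.0, -0.0]
ft_force: [-0.3, 0.3, -0.6]
finger_gap: 0.0851
grip_force: 0.0
```

View pics/place2.png

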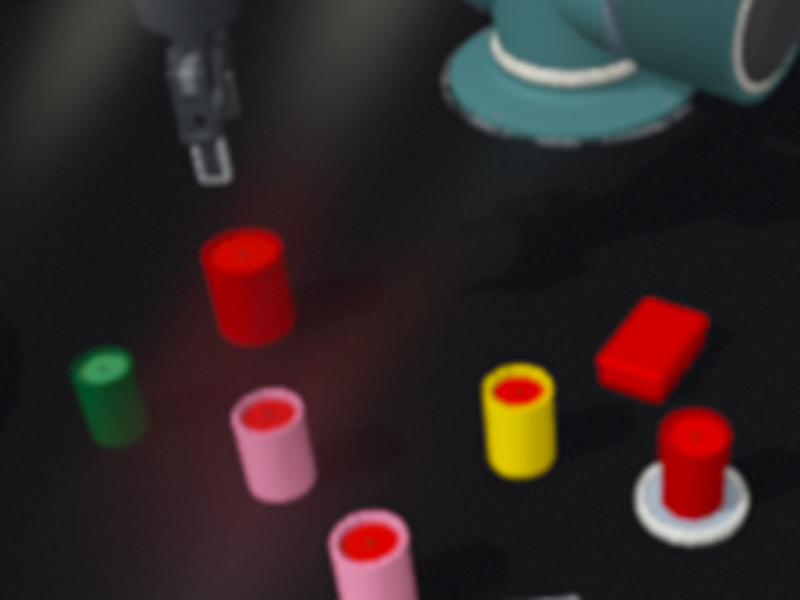

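The medium glass (693,465) stands inside its saucer. The gripper is over the large glass (250,285).

```bash
python3 -m crank '[-1,-0.1,0,2,0,0,0, -1,0,0,2.5,0,0,0, -1,0,0,2.5,0,0,0, -1,0,0,1.5,0,0,0, -1,0,0,1.5,0,0,0, -1,0,0,1.5,0,0,0, -1,0,0,1.3,0,0,0, -1,0,0,0.8,0,0,0, -1,0,0,0.6,0,0,0, -1,0,0,0,0,0,0]' 60
python3 -m crank '[-0.7,0,0,0,0,0,0, -0.55,0,0,0,0,0,0, -0.4,0,0,0,0,0,0, 0,0,0,0,0,0,0, 1,0,0,0,0,0,0, 1,0,0,0,0,0,0, 1,0,0,0,0,0,0, 1,0,0,0,0,0,0]'
```

```text
clock: 25.3
tool_pos: [0.3928, -0.321, 0.0221]
orientation: [0.707, 0.707, -0.0, -0.0]
ft_force: [-0.6, 0.3, 0.8]
finger_gap: 0.0855
grip_force: 0.0
clock: 26.3
tool_pos: [0.3932, -0.3213, 0.023]
orientation: [0.707, 0.707, 0.0, 0.001]
ft_force: [-0.1, 0.9, 5.8]
finger_gap: 0.063
grip_force: 66.0
```

```bash
python3 -m crank '[1,0,0,-0.5,0,0,0, 1,0,0,-1.5,0,0,0, 1,0,0,-2.5,0,0,0, 1,0,0,-2.5,0,0,0, 1,0,0,-2.5,0,0,0, 1,0,0,-2,0,0,0, 1,0,0,-1.5,0,0,0, 1,0,0,0,0,0,0]'
python3 -m crank '[1,1.5,0.3,0,0,0,0, 1,3,0.5,0,0,0,0, 1,4,0.5,0,0,0,0, 1,4,0.5,0,0,0,0, 1,4,0.5,0,0,0,0, 1,4,0.4,0,0,0,0, 1,4,0.3,0,0,0,0, 1,4,0,0,0,0,0, 1,4,0,0,0,0,0, 1,4,0,0,0,0,0, 1,4,-0.5,0,0,0,0, 1,4,-0.6,0,0,0,0, 1,4,-0.7,0,0,0,0, 1,4,-0.8,0,0,0,0, 1,4,-0.8,0,0,0,0, 1,4,-0.8,0,0,0,0, 1,3,-0.8,0,0,0,0, 1,1.9,-0.9,0,0,0,0, 1,0,0,0,0,0,0, 1,0,0,0,0,0,0]'
```

```text
clock: 27.3
tool_pos: [0.3932, -0.3213, 0.1533]
orientation: [0.707, 0.707, 0.0, 0.001]
ft_force: [0.4, 0.6, -3.3]
finger_gap: 0.0632
grip_force: 66.4
clock: 29.8
tool_pos: [0.3635, 0.3326, 0.1517]
orientation: [0.707, 0.707, -0.0, -0.0]
ft_force: [1.4, -0.8, -2.9]
finger_gap: 0.0633
grip_force: 66.4
```

```bash
python3 -m crank '[1,0,0.1,1.5,0,0,0, 1,0,0,2.5,0,0,0, 1,0,0,2.5,0,0,0, 1,0,0,2,0,0,0, 1,0,0,1.5,0,0,0, 1,0,0,1,0,0,0, 1,0,0,0.6,0,0,0, 1,0,0,0.3,0,0,0, 1,0,0,0.2,0,0,0, 1,0,0,0.1,0,0,0, 1,0,0,0,0,0,0]'; python3 -m crank '[1,0,0,0.1,0,0,0, 1,0,0,0,0,0,0]'
```

```text
clock: 31.18
tool_pos: [0.3649, 0.333, 0.0305]
orientation: [0.707, 0.707, 0.0, -0.0]
ft_force: [0.5, -0.6, -2.1]
finger_gap: 0.0633
grip_force: 66.4
clock: 31.42
tool_pos: [0.3649, 0.3329, 0.0293]
orientation: [0.707, 0.707, 0.0, -0.0]
ft_force: [-0.1, 0.1, -1.8]
finger_gap: 0.0631
grip_force: 66.4
```

```bash
python3 -m crank '[1,0,0,0.1,0,0,0, 1,0,0,0,0,0,0]'; python3 -m crank '[1,0,0,0.05,0,0,0, 1,0,0,0,0,0,0]'
```

```text
clock: 31.68
tool_pos: [0.3649, 0.3329, 0.0282]
orientation: [0.707, 0.707, -0.0, -0.0]
ft_force: [0.4, -0.9, -3.4]
finger_gap: 0.0629
grip_force: 66.4
clock: 31.92
tool_pos: [0.3649, 0.333, 0.028]
orientation: [0.707, 0.707, 0.0, -0.0]
ft_force: [-2.8, -1.6, 1.5]
finger_gap: 0.0629
grip_force: 66.3
```

Contact (the force went from -3 to +1.5 N), so I release, rise and look.

```bash
python3 -m crank '[-0.6,0,0,0,0,0,0, -0.7,0,0,0,0,0,0, -0.85,0,0,0,0,0,0, -1,0,0,0,0,0,0, -1,0,0,0,0,0,0, -1,0,0,0,0,0,0, -1,0,0,-1,0,0,0, -1,0,0,-2.5,0,0,0, -1,0,0,-2.5,0,0,0, -1,0,0,-2.5,0,0,0, -1,0,0,-2.5,0,0,0, -1,0,0,-2.5,0,0,0, -1,-4,0,0,0,0,0, -1,-5,0,-1,0,0,0, -1,-5,0,-1,0,0,0, -1,-5,0,0,0,0,0, -1,-5,0,0,0,0,0, -1,-4,0,0,0,0,0, -1,0,0,0,0,0,0]'
python3 - <<'E'
from station import *
import cv2
from h import *
c=camera("top");w=camera("scene")
f=lambda p:cv2.resize(p[...,::-1],(800,600),interpolation=cv2.INTER_CUBIC)
cv2.imwrite("pics/end.png",f(w["pixels"]));cv2.imwrite("pics/endtop.png",f(c["pixels"]))
for n,xy,h,r in[("s",(.5088,.418),.065,.018),("m",(.6613,.0158),.073,.025),("l",(.3642,.3336),.081,.032)]:
    P=cloud(c);m=(np.hypot(P[...,0]-xy[0],P[...,1]-xy[1])<r+.02)&(abs(P[...,2]-h)<.008)
    q=P[m];print(n,q.mean(0).round(4),np.linalg.lstsq(np.c_[q[:,:2],np.ones(len(q))],q[:,2],rcond=None)[0][:2].round(3))
E
```

```text
clock: 34.3
tool_pos: [0.3648, 0.051, 0.1837]
orientation: [0.708, 0.706, 0.0, 0.001]
ft_force: [1.2, 0.2, -0.2]
finger_gap: 0.0853
grip_force: 0.0
s [0.5093 0.4189 0.062 ] [-0.011  0.032]
m [0.6624 0.0159 0.0695] [-0.005  0.003]
l [0.3648 0.3337 0.0775] [-0.001  0.003]
```

View pics/end.png

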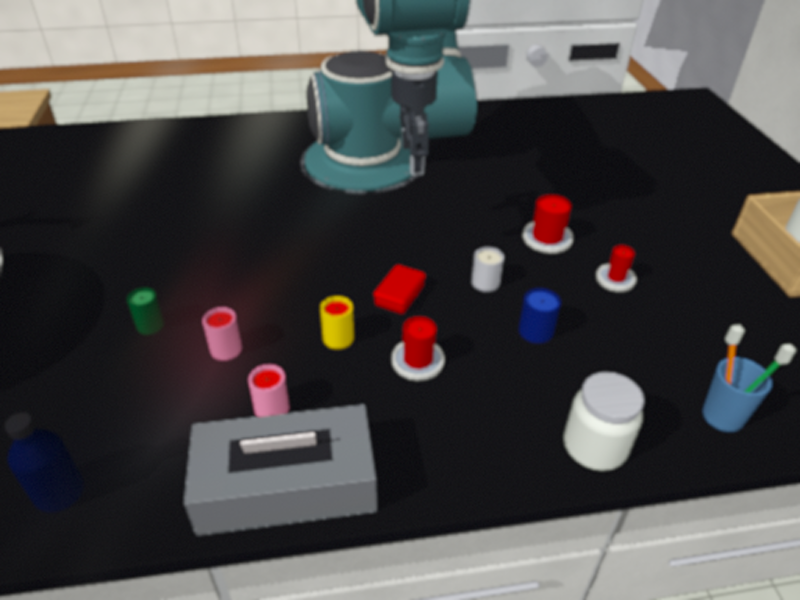

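View pics/endtop.png

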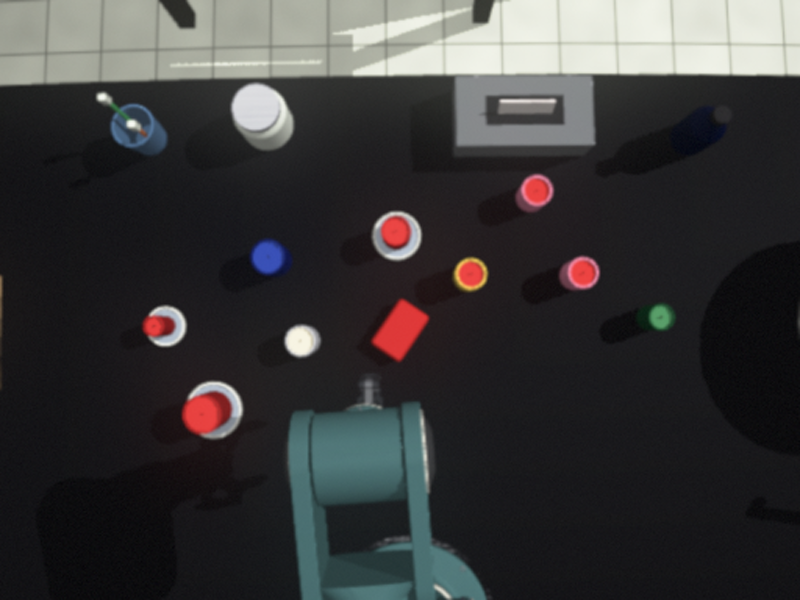

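All three stand upright and centred in their saucers: scene view (551,220), (420,343) and (621,263). Everything else is where it was, and the arm is clear.

```bash
python3 -c "
from station import *
print(close_job())"
```

```text
the job is handed in; nothing more can be done
None
```

The job is handed in: all three red glasses stand upright and centred in their own saucers, nothing else was moved, and it took about 34 s of the 86 s allowed.

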